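Pack the stain kit

ROBOT

A 6-joint arm with a two-finger parallel gripper is mounted at the origin on the work surface. World frame = base frame: x ahead of the robot, y to its left, z up, the work surface at z = 0. Lengths are in m, angles in rad, forces in N, time in s.
With the tool pointing down it reaches from about 0.3 to 0.875 m from the base axis. Payload 6.4 kg.
Tool frame: the origin (TCP) lies on the mounting face of the last link; the fingertips stand 173 mm ahead of it and the grasp point (between the pads) lies 155 mm ahead of it (ctrl.tip_reach is the distance from the TCP to the fingertips, in m); z points along the fingers, y is the line along which they close (so a half turn about z gives the same grasp; the last joint's range is limited). The gripper opens to 85 mm and grips with 20 to 120 N. Pads are 22 mm wide; open, the fingers measure 114 mm over their backs; the gripper's body (76 mm by 85 mm) begins 54 mm behind the grasp point. The pads swing forward as they close: fully open they stand 13 mm farther back than shut.
Start: joints at [-1.461, 0.181, 1.607, -0, 1.354, -0.206], TCP at [0.179, -0.547, 0.405] pointing down, gripper open.
Joint ranges: [-2.99, 2.99], [-0.89, 2.07], [0.3, 2.58], [-1.14, 4.28], [0, 2.63], [-3.12, 3.12]. Speed limits (rad/s): [2.57, 2.57, 3.01, 3.14, 3.14, 3.14].

INTERFACE

Orientations are given as a unit quaternion [w, x, y, z].
In Python, from bench import ctrl gives the robot as it stands.
- The arm moves only by the shell command python3 -m pendant 'ROWS'. ROWS is JSON, a list that holds one entry, the list of rows, each a list of 7 numbers: the opening, from 0 (shut) to 1 (fully open), then the shift along the tool's x, y, z in mm, then the turn, a rotation vector about the tool's x, y, z in rad. A call has 1 to 5 rows; each row is the pose to reach, as a shift and turn from the pose commanded when the call began, along the tool's axes at that moment; what a row does not reach only later rows make up. A row lasts 1/12 s, in which the tool goes at most 41.7 mm and 7.16 degrees, less where a joint would pass 70% of its speed; a pose out of reach is approached as far as the arm can. A call with a gripper value outside its range is refused whole. The fingers move at their own pace and stop on an object; the grip force is fixed at half the most. Time passes only in rows, so rows that repeat a pose let the fingers close. It gives the time, the measured TCP pose, the force, the opening and the grip force at its end, in the units of the state.
- ctrl.get_obs(): the state, without advancing time (a new reading comes with each control period).
- ctrl.camera(name): name is "scene" or "top" or "wrist"; returns the picture (400x640x3 uint8, red, green, blue); there is no depth.
- ctrl.camera_params(name): a dict with "mtx" (3x3 intrinsics, pixels), "world_from_camera" (4x4, takes a point from camera to world coordinates); the wrist camera has in their place "tool_from_camera" (4x4, takes a point from camera to tool coordinates, whose origin is the TCP and whose axes are the flange's). Camera axes: x right, y down, z forward; pixel columns grow to the right and rows downward; lengths in m; the calibration is good to about 2 mm. A picture is of the moment at which its call begins: read the wrist's pose just before it. camera_params takes no time and is no camera call.
- ctrl.hand_in(): hands the job in; it is judged then, once.
Trained networks look in the newest picture that a camera, given by its name, has taken for a name from the list of things; names that differ only in an ending like _2 or _b are one class to them, and where a whole thing is asked for, a point or a joint stands for the part that bears it (a point fixed in the world has none). Each returns a list of dicts, best first, with "confidence" (0 to 1); they miss things now and then, are a little off and sometimes report something else, mostly with a low value. They report only what shows in the picture. A call takes as long as a camera call.
- ctrl.boxes_of(camera, name): "point" ([column, row] as shares, 0 to 1, of the picture: columns of its width, rows of its height, amid what is visible of it).
The state is a dict: "time_s": time; "q": joint angles; "dq": joint speeds; "joint_efforts": joint torques, N m; "eef_pos": TCP position; "eef_rot": TCP orientation; "wrist_force": force on the tool from outside, world axes, zero at the start; "torque": the same for the moment, N m; "opening": opening from 0.0 (shut) to 1.0 (fully open); "grasp_force": force on a finger pad.
Only numpy, scipy, OpenCV 4.12 (cv2) and the standard library are available. Lean on these libraries where they do the work, as an engineer would, in place of code of your own. Each camera call takes 0.05 s, during which the arm holds its last target. There are 200 camera calls.

TASK

Pack the stain kit for the next microscopy class: stand the four brown glass bottles with red, blue, yellow and green caps upright in the grey carrier, each in the well whose pad has the colour of its cap. Leave the white bottle with the red cap and the brown bottle with the black cap standing where they are. The bottles are glass: set them down gently, and do not drop or knock over any of them.

Things in the scene. Friction and masses are not known exactly. Their poses are not given: they have to be found in the camera images.
- stain_red_center (a point): stain bottle with the red cap: round dark brown glass bottle with a white paper band, 34 mm in diameter up to 50 mm, then a short shoulder and a 24 mm wide cap; 78 mm tall in all, about 70 g, standing upright loose on the bench. The point is on its axis half-way up, 39 mm above its underside; z is its axis.
- stain_blue_center (a point): stain bottle with the blue cap: round dark brown glass bottle with a white paper band, 34 mm in diameter up to 50 mm, then a short shoulder and a 24 mm wide cap; 78 mm tall in all, about 70 g, standing upright loose on the bench. The point is on its axis half-way up, 39 mm above its underside; z is its axis.
- stain_yellow_center (a point): stain bottle with the yellow cap: round dark brown glass bottle with a white paper band, 34 mm in diameter up to 50 mm, then a short shoulder and a 24 mm wide cap; 78 mm tall in all, about 70 g, standing upright loose on the bench. The point is on its axis half-way up, 39 mm above its underside; z is its axis.
- stain_green_center (a point): stain bottle with the green cap: round dark brown glass bottle with a white paper band, 34 mm in diameter up to 50 mm, then a short shoulder and a 24 mm wide cap; 78 mm tall in all, about 70 g, standing upright loose on the bench. The point is on its axis half-way up, 39 mm above its underside; z is its axis.
- white_bottle_center (a point): look-alike that does not belong in the carrier: white plastic bottle with a red cap, 34 mm in diameter up to 50 mm, then a short shoulder and a 24 mm wide cap; 78 mm tall in all, about 70 g, standing upright loose on the bench. The point is on its axis half-way up, 39 mm above its underside; z is its axis.
- black_cap_bottle_center (a point): look-alike that does not belong in the carrier: dark brown glass bottle with a black cap, 34 mm in diameter up to 50 mm, then a short shoulder and a 24 mm wide cap; 78 mm tall in all, about 70 g, standing upright loose on the bench. The point is on its axis half-way up, 39 mm above its underside; z is its axis.
- pad_red: red square pad, 60 x 60 x 2 mm, that is the floor of one of the carrier's four wells; origin at the centre of its underside (8 mm above the bench), so its top is 2 mm higher; z up, x and y parallel to the sides of the carrier. The carrier is a fixed grey block 170 x 170 mm, 22 mm high, with four square wells 61 mm wide in a 2 x 2 pattern 80 mm apart (centre to centre); each well is 12 mm deep from the carrier's top to the pad.
- pad_blue: blue square pad, 60 x 60 x 2 mm, that is the floor of one of the carrier's four wells; origin at the centre of its underside (8 mm above the bench), so its top is 2 mm higher; z up, x and y parallel to the sides of the carrier. The carrier is a fixed grey block 170 x 170 mm, 22 mm high, with four square wells 61 mm wide in a 2 x 2 pattern 80 mm apart (centre to centre); each well is 12 mm deep from the carrier's top to the pad.
- pad_yellow: yellow square pad, 60 x 60 x 2 mm, that is the floor of one of the carrier's four wells; origin at the centre of its underside (8 mm above the bench), so its top is 2 mm higher; z up, x and y parallel to the sides of the carrier. The carrier is a fixed grey block 170 x 170 mm, 22 mm high, with four square wells 61 mm wide in a 2 x 2 pattern 80 mm apart (centre to centre); each well is 12 mm deep from the carrier's top to the pad.
- pad_green: green square pad, 60 x 60 x 2 mm, that is the floor of one of the carrier's four wells; origin at the centre of its underside (8 mm above the bench), so its top is 2 mm higher; z up, x and y parallel to the sides of the carrier. The carrier is a fixed grey block 170 x 170 mm, 22 mm high, with four square wells 61 mm wide in a 2 x 2 pattern 80 mm apart (centre to centre); each well is 12 mm deep from the carrier's top to the pad.

How it is judged:
At the end, for the whole second after the job is handed in: Each stain bottle stands upright (within 0.1 rad), at rest, in the well with its cap's colour: axis within 21 mm of the pad's centre, bottle centre under 46 mm above the pad's underside. Both look-alikes upright, within 25 mm of their starts (horizontal distance between stain_red_center and pad_red below 0.021 m and z of stain_red_center in the frame of pad_red below 0.046 m and angle between each of stain_red_center, stain_blue_center, stain_yellow_center, stain_green_center, white_bottle_center, black_cap_bottle_center's own z axis and vertical below 0.1 rad and linear speed of each of stain_red, stain_blue, stain_yellow, stain_green below 0.02 m/s and horizontal distance between stain_blue_center and pad_blue below 0.021 m and z of stain_blue_center in the frame of pad_blue below 0.046 m and horizontal distance between stain_yellow_center and pad_yellow below 0.021 m and z of stain_yellow_center in the frame of pad_yellow below 0.046 m and horizontal distance between stain_green_center and pad_green below 0.021 m and z of stain_green_center in the frame of pad_green below 0.046 m and distance of each of white_bottle_center, black_cap_bottle_center from where it was at the start of the episode below 0.025 m); the robot touches nothing.
It fails at once if a look-alike (white bottle, or brown bottle with the black cap) is moved more than 25 mm (distance of any of white_bottle_center, black_cap_bottle_center from where it was at the start of the episode above 0.025 m).
It fails at once if a bottle is knocked over (tilted more than 50 degrees) (angle between any of stain_red_center, stain_blue_center, stain_yellow_center, stain_green_center, white_bottle_center, black_cap_bottle_center's own z axis and vertical above 0.87 rad).
It fails at once if a stain bottle is dropped from more than about 25 mm (moves faster than 0.7 m/s out of the fingers) ((linear speed of stain_red above 0.7 m/s and contact force between stain_red and the fingers below 0.01 N) or (linear speed of stain_blue above 0.7 m/s and contact force between stain_blue and the fingers below 0.01 N) or (linear speed of stain_yellow above 0.7 m/s and contact force between stain_yellow and the fingers below 0.01 N) or (linear speed of stain_green above 0.7 m/s and contact force between stain_green and the fingers below 0.01 N)).
It also fails if it takes over 109 s, if anything falls off the work surface, if the arm or the gripper's body presses on something with over 40 N, if the wrist force passes 120 N, or if a joint passes its speed limit or range.

## Working session

There is one attempt and no reset: what is moved stays moved. The work goes in short steps, Python scripts to look and compute and a shell command to move; the robot and the scene stay as the last step left them, time stands still between calls to the robot, and variables do not carry over. Pictures are saved under pics/ and viewed, at most 14 in all, crops included, and the job is handed in when it is done.

```bash
mkdir -p pics
cat > h.py <<'E'
import numpy as np,cv2
from bench import ctrl
from scipy.spatial.transform import Rotation as R
def pix2w(cam,pt,z):
    p=ctrl.camera_params(cam);M=np.array(p['world_from_camera']);K=np.array(p['mtx'])
    d=M[:3,:3]@np.linalg.solve(K,[pt[0]*640,pt[1]*400,1]);o=M[:3,3]
    return o+d*(z-o[2])/d[2]
def save(cam,n):
    im=ctrl.camera(cam);cv2.imwrite(f'pics/{n}.png',np.ascontiguousarray(im[:,:,::-1]));return im
S=['stain_red','stain_blue','stain_yellow','stain_green','white_bottle','black_cap_bottle']
P=['pad_red','pad_blue','pad_yellow','pad_green']
E
python3 - <<'E'
from h import *
save('top','top1');save('scene','sc1')
for cam in('top','scene'):
  for n in [s+'_center' for s in S]+P:
    for b in ctrl.boxes_of(cam,n)[:2]:
      z=.01 if 'pad' in n else .039
      print(cam,n,np.round(np.array(b['point'])*[640,400]),round(b['confidence'],2),np.round(pix2w(cam,b['point'],z)[:2],3))
p=ctrl.camera_params('top');print(np.round(p['world_from_camera'],3),ctrl.get_obs())
E
```

```text
top stain_red_center [292. 151.] 0.65 [0.676 0.058]
top stain_blue_center [287. 193.] 0.58 [0.573 0.07 ]
top stain_yellow_center [283. 242.] 0.75 [0.456 0.082]
top stain_green_center [359. 196.] 0.7 [ 0.561 -0.1  ]
top white_bottle_center [346. 247.] 0.54 [ 0.441 -0.064]
top white_bottle_center [295. 149.] 0.32 [0.68  0.051]
top black_cap_bottle_center [221. 186.] 0.71 [0.591 0.229]
top pad_red [208. 218.] 0.81 [0.52  0.264]
top pad_blue [190. 180.] 0.72 [0.615 0.312]
top pad_yellow [221. 187.] 0.59 [0.595 0.234]
top pad_green [178. 210.] 0.85 [0.54  0.337]
scene stain_red_center [353. 214.] 0.54 [0.665 0.06 ]
scene stain_blue_center [334. 186.] 0.67 [0.567 0.081]
scene stain_yellow_center [308. 164.] 0.85 [0.464 0.081]
scene stain_green_center [276. 225.] 0.69 [ 0.577 -0.106]
scene white_bottle_center [265. 184.] 0.55 [ 0.454 -0.053]
scene white_bottle_center [392. 144.] 0.55 [0.549 0.314]
scene black_cap_bottle_center [317. 239.] 0.89 [ 0.668 -0.057]
scene pad_red [369. 152.] 0.51 [0.512 0.265]
scene pad_red [334. 186.] 0.23 [0.551 0.1  ]
scene pad_blue [410. 166.] 0.65 [0.622 0.31
[... 286 characters left out ...]
1, 'q': array([-1.46131717e+00,  1.80808244e-01,  1.60699499e+00, -6.92781545e-07,
        1.35378993e+00, -2.06296590e-01]), 'dq': array([ 4.59271718e-05, -5.16272546e-04,  1.70796109e-03,  5.45300674e-04,
       -5.80978232e-04,  3.54832259e-04]), 'joint_efforts': array([-7.48403600e-04, -4.44851696e+01, -3.51682198e+01, -4.08575816e-04,
        6.78352826e-04,  1.45311424e-05]), 'eef_pos': array([ 0.17858906, -0.54658292,  0.40468624]), 'eef_rot': array([-2.69882046e-07,  9.87561570e-01,  1.57232777e-01, -3.25588508e-07]), 'wrist_force': array([-0.37960507,  0.49743445, -0.91126559]), 'torque': array([0.07403382, 0.00254262, 0.01485188]), 'grasp_force': 0.0, 'opening': 0.9980734593081555}
```

Run:
```python
import cv2
a=cv2.imread('pics/top1.png')[120:280,150:390];cv2.imwrite('pics/top1c.png',cv2.resize(a,None,fx=3,fy=3,interpolation=cv2.INTER_CUBIC))
```

```text
(no output)
```

View pics/top1c.png

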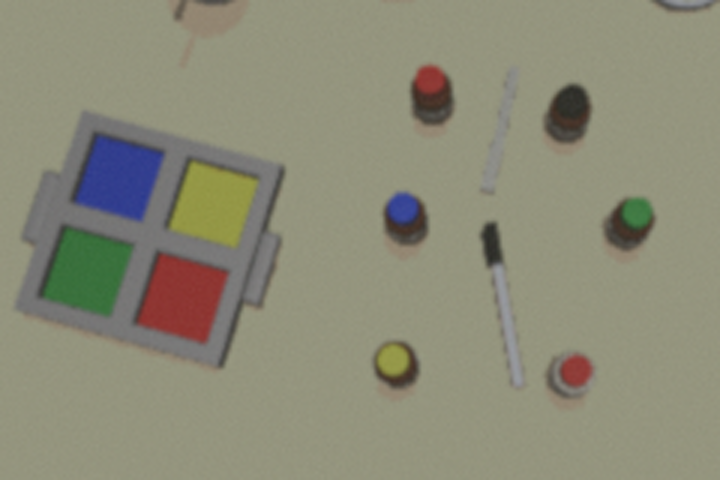

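View pics/sc1.png

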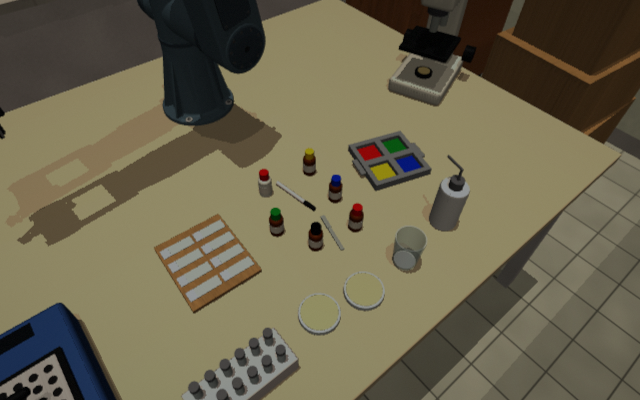

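The top crop shows the carrier with blue at top left, yellow top right, green bottom left and red bottom right. The brown red-, blue- and yellow-capped bottles form a column next to it. On the right are black, then green, then the white bottle with the red cap (570,372). The scene view also shows a wash bottle and a glass behind the carrier. Next I'll refine the positions from the cap colours.

Run:
```python
from h import *
im=cv2.imread('pics/top1.png');h=cv2.cvtColor(im,cv2.COLOR_BGR2HSV)
H,Sx,V=[h[:,:,i].astype(int) for i in range(3)]
m={'red':((H<8)|(H>172)),'blue':(H>105)&(H<135),'yellow':(H>22)&(H<35)&(Sx>140),'green':(H>50)&(H<75)}
for c,k in m.items():
  k=(k&(Sx>110)&(V>50)).astype(np.uint8)
  n,l,s,ce=cv2.connectedComponentsWithStats(k)
  for i in range(1,n):
    if 30<s[i,4]<2000:
      z=.01 if s[i,4]>250 else .078
      print(c,s[i,4],np.round(ce[i],1),np.round(pix2w('top',(ce[i]+.5)/[640,400],z)[:2],4),np.round(pix2w('top',(s[i,:2]+[s[i,2]/2,s[i,3]/2])/[640,400],z)[:2],4))
```

```text
red 89 [293.  146.8] [0.6727 0.0531] [0.6722 0.0531]
red 580 [210.3 218.9] [0.5161 0.2575] [0.5159 0.2571]
red 74 [341.5 243.2] [ 0.4455 -0.0528] [ 0.4448 -0.0527]
blue 534 [189.3 178.9] [0.6163 0.311 ] [0.616  0.3117]
blue 73 [283.9 189.1] [0.5721 0.0754] [0.5725 0.0763]
green 57 [361.8 190.5] [ 0.5651 -0.1036] [ 0.5652 -0.1041]
green 506 [178.7 210. ] [0.5395 0.3345] [0.5395 0.3349]
```

View pics/top1.png

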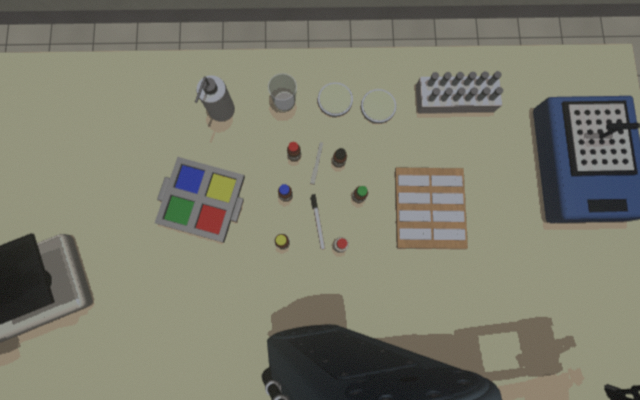

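The full top view shows the wash bottle base at about (222,112) and the glass at (283,95). Both are well clear of the carrier at (200,200). The tool is already aligned with the carrier to about 0.02 rad, so I'll keep its heading.

```bash
cat >> h.py <<'E'
G={'red':(.6727,.0531),'blue':(.5721,.0754),'yellow':(.453,.083),'green':(.5651,-.1036)}
PAD={'red':(.5161,.2575),'blue':(.6163,.311),'yellow':(.593,.234),'green':(.5395,.3345)}
def delta(x,y,z): # grasp point target -> tool shift in mm
    o=ctrl.get_obs();q=o['eef_rot'];r=R.from_quat([*q[1:],q[0]])
    t=np.array([x,y,z])-(o['eef_pos']+r.apply([0,0,.155]))
    d=np.round(1000*r.inv().apply(t),1);print('delta',d,'t',o['time_s'],'open',round(o['opening'],2),'F',round(o['grasp_force'],1));return d
def wristcap(c,z=.078):
    o=ctrl.get_obs();q=o['eef_rot'];r=R.from_quat([*q[1:],q[0]])
    im=ctrl.camera('wrist');p=ctrl.camera_params('wrist');T=np.array(p['tool_from_camera']);K=np.array(p['mtx'])
    h=cv2.cvtColor(im,cv2.COLOR_RGB2HSV);H,Sx,V=[h[:,:,i].astype(int) for i in range(3)]
    m={'red':(H<8)|(H>172),'blue':(H>105)&(H<135),'yellow':(H>22)&(H<35)&(Sx>140),'green':(H>50)&(H<75)}[c]&(Sx>110)&(V>50)
    n,l,s,ce=cv2.connectedComponentsWithStats(m.astype(np.uint8));out=[]
    for i in range(1,n):
        if s[i,4]>150:
            def proj(u,z):
                d=r.apply(T[:3,:3]@np.linalg.solve(K,[u[0]+.5,u[1]+.5,1]));O=o['eef_pos']+r.apply(T[:3,3])
                return np.round((O+d*(z-O[2])/d[2])[:2],4)
            print(c,s[i],np.round(ce[i]),'cap',proj(ce[i],.078),'pad',proj(ce[i],.01))
    cv2.imwrite(f'pics/w{int(o["time_s"]*100)}.png',im[:,:,::-1])
E
python3 -c "
from h import *
delta(*G['yellow'],.19)"
```

```text
delta [ 456.4 -513.2   59.7] t 1.1 open 1.0 F 0.0
```

```bash
python3 -m pendant '[[[0.8,25,-29,3,0,0,0],[0.8,50,-58,6,0,0,0],[0.8,76,-87,9,0,0,0],[0.8,102,-115,12,0,0,0],[0.8,128,-143,15,0,0,0]]]'
python3 -m pendant '[[[0.8,26,-29,3,0,0,0],[0.8,52,-58,6,0,0,0],[0.8,78,-87,9,0,0,0],[0.8,103,-116,12,0,0,0],[0.8,128,-144,15,0,0,0]]]'
python3 -m pendant '[[[0.8,26,-29,3,0,0,0],[0.8,52,-58,6,0,0,0],[0.8,78,-87,9,0,0,0],[0.8,103,-116,12,0,0,0],[0.8,128,-144,15,0,0,0]]]'
python3 -m pendant '[[[0.8,25,-25,3,0,0,0],[0.8,45,-50,6,0,0,0],[0.8,65,-74,9,0,0,0],[0.8,72,-82,14,0,0,0],[0.8,72,-82,14,0,0,0]]]'
python3 -c "
from h import *
delta(*G['yellow'],.19)
for c in G: wristcap(c)"; ls pics
```

```text
time_s: 1.52
eef_pos: [0.2561, -0.3693, 0.3895]
eef_rot: [0.0, 0.988, 0.157, 0.0]
wrist_force: [0.9, -0.1, 0.0]
opening: 0.798
grasp_force: 0.0
time_s: 1.93
eef_pos: [0.333, -0.1924, 0.3748]
eef_rot: [0.0, 0.988, 0.157, 0.0]
wrist_force: [0.8, -0.7, -0.5]
opening: 0.803
grasp_force: 0.0
time_s: 2.35
eef_pos: [0.41, -0.0155, 0.36]
eef_rot: [0.0, 0.988, 0.157, 0.001]
wrist_force: [0.3, -0.6, 0.8]
opening: 0.801
grasp_force: 0.0
time_s: 2.77
eef_pos: [0.4528, 0.0846, 0.3449]
eef_rot: [-0.0, 0.987, 0.159, -0.001]
wrist_force: [0.4, 0.5, -0.5]
opening: 0.798
grasp_force: 0.0
delta [-0.2  1.7 -0.2] t 2.7667 open 0.8 F 0.0
red [  83    0  101   84 5363] [134.  33.] cap [0.5173 0.225 ] pad [0.5132 0.2582]
red [478 246  32  27 677] [494. 259.] cap [ 0.4472 -0.0519] pad [ 0.4229 -0.0985]
blue [ 374    0   41   40 1297] [394.  18.] cap [0.5737 0.0774] pad [0.5858 0.0685]
green [ 19   0  36  18 336] [40.  6.] cap [0.5153 0.2773] pad [0.5106 0.3261]
green [625 107  15  34 377] [633. 125.] cap [ 0.5636 -0.0971] pad [ 0.5728 -0.1557]
sc1.png
top1.png
top1c.png
w276.png
w281.png
w286.png
w291.png
```

View pics/w291.png

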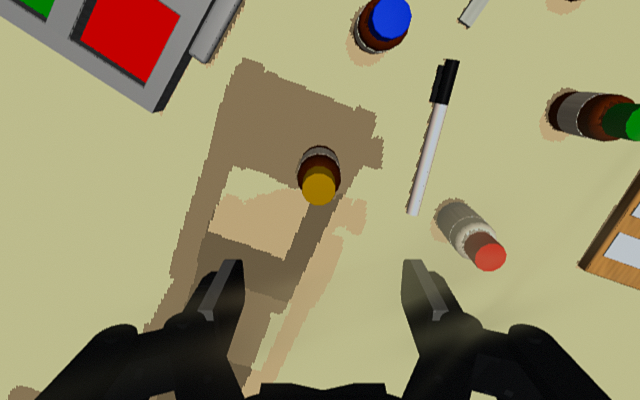

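```bash
python3 -c "
from h import *
im=cv2.imread('pics/w291.png');h=cv2.cvtColor(im,cv2.COLOR_BGR2HSV)
print(ctrl.camera_params('wrist'))
b=ctrl.boxes_of('wrist','stain_yellow_center');print(b)
print(h[150:330:12,250:470:15,:2].tolist()[5])
"
```

```text
{'mtx': array([[358.37362717,   0.        , 322.49129034],
       [  0.        , 358.37362717, 196.01785229],
       [  0.        ,   0.        ,   1.        ]]), 'tool_from_camera': array([[-1.98079389e-04, -9.46031720e-01, -3.24073982e-01,
         8.29975521e-02],
       [ 9.99999963e-01, -1.26848074e-04, -2.40923628e-04,
         7.51304065e-04],
       [ 1.86813233e-04, -3.24074018e-01,  9.46031710e-01,
         3.05100013e-02],
       [ 0.00000000e+00,  0.00000000e+00,  0.00000000e+00,
         1.00000000e+00]])}
[{'point': [0.4952, 0.4408], 'confidence': 0.91}]
[[20, 89], [20, 89], [20, 89], [20, 89], [19, 96], [19, 94], [20, 90], [20, 91], [29, 66], [29, 65], [30, 65], [106, 17], [29, 66], [24, 53], [22, 59]]
```

The wrist view shows the yellow cap at (319,188), centred between the fingers, with blue at (391,18) and the white bottle at (488,256).

```bash
sed -i "s/'yellow':(H>22)&(H<35)&(Sx>140),'green':(H>50)&(H<75)}\[c\]/'yellow':(H>17)\&(H<32)\&(Sx>200),'green':(H>50)\&(H<75)}[c]/" h.py; python3 -c "
from h import *
wristcap('yellow')
delta(*G['yellow'],.042)"
```

```text
yellow [ 301  166   34   39 1066] [318. 185.] cap [0.4606 0.0864] pad [0.4402 0.0807]
delta [  0.7  -1.4 149. ] t 3.0667 open 0.8 F 0.0
```

```bash
python3 -m pendant '[[[0.8,5,-3,35,0,0,0],[0.8,5,-3,70,0,0,0],[0.8,5,-3,105,0,0,0],[0.8,5,-3,135,0,0,0],[0.8,5,-3,149,0,0,0]]]'
python3 -m pendant '[[[0.6,0,0,0,0,0,0],[0.5,0,0,0,0,0,0],[0.3,0,0,0,0,0,0],[0,0,0,0,0,0,0],[0,0,0,0,0,0,0]]]'
python3 -m pendant '[[[0,0,0,0,0,0,0],[0,0,0,0,0,0,0],[0,0,-1,-8,0,0,0]]]'
python3 -c "
from h import *
save('wrist','y1')"
```

```text
time_s: 3.48
eef_pos: [0.4548, 0.0861, 0.1935]
eef_rot: [-0.0, 0.988, 0.156, -0.002]
wrist_force: [-0.9, -0.7, -0.1]
opening: 0.799
grasp_force: 0.0
time_s: 3.9
eef_pos: [0.4574, 0.0869, 0.1982]
eef_rot: [0.0, 0.988, 0.157, 0.002]
wrist_force: [0.9, -0.7, 4.0]
opening: 0.378
grasp_force: 59.5
time_s: 4.15
eef_pos: [0.456, 0.088, 0.2047]
eef_rot: [-0.0, 0.988, 0.157, -0.0]
wrist_force: [-0.2, 0.3, -0.7]
opening: 0.376
grasp_force: 59.5
```

View pics/y1.png

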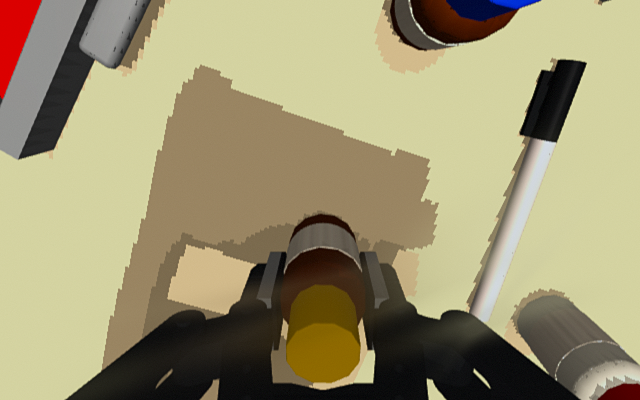

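The yellow bottle is gripped upright at (322,330). Now I'll lift it and carry it over its pad.

```bash
python3 -m pendant '[[[0,0,0,-30,0,0,0],[0,0,0,-62,0,0,0],[0,0,0,-94,0,0,0],[0,0,0,-110,0,0,0],[0,0,0,-110,0,0,0]]]'
python3 -c "
from h import *
delta(*PAD['yellow'],.16)"
```

```text
time_s: 4.62
eef_pos: [0.4577, 0.0882, 0.3194]
eef_rot: [0.001, 0.988, 0.157, 0.004]
wrist_force: [0.5, 0.1, -0.5]
opening: 0.378
grasp_force: 59.8
delta [172.6 -97.    5.5] t 4.6167 open 0.38 F 59.8
```

```bash
python3 -m pendant '[[[0,15,-8,0,0,0,0],[0,42,-24,0,0,0,0],[0,72,-41,0,0,0,0],[0,102,-58,1,0,0,0],[0,130,-74,2,0,0,0]]]'
python3 -m pendant '[[[0,22,-12,1,0,0,0],[0,36,-20,2,0,0,0],[0,43,-23,3,0,0,0],[0,43,-23,3,0,0,0],[0,43,-23,3,0,0,0]]]'
python3 -c "
from h import *
delta(*PAD['yellow'],.053)
for c in G:wristcap(c)"
ls -t pics|head -1
```

```text
time_s: 5.03
eef_pos: [0.5573, 0.2001, 0.3114]
eef_rot: [-0.0, 0.988, 0.157, -0.001]
wrist_force: [1.2, -0.3, 0.7]
opening: 0.382
grasp_force: 59.8
time_s: 5.45
eef_pos: [0.5899, 0.2337, 0.3085]
eef_rot: [0.0, 0.988, 0.157, -0.001]
wrist_force: [-0.4, -1.0, -0.6]
opening: 0.378
grasp_force: 59.8
delta [  3.7   0.7 100.5] t 5.45 open 0.38 F 59.8
red [618 150  22  41 503] [632. 173.] cap [0.6718 0.0717] pad [0.6728 0.008 ]
red [ 219  214   73   67 2386] [254. 247.] cap [0.5583 0.2672] pad [0.5206 0.2701]
blue [ 177   62  111  114 6734] [231. 119.] cap [0.6299 0.2982] pad [0.6167 0.3118]
blue [ 521  278   35   43 1039] [537. 301.] cap [0.5771 0.0796] pad [0.5459 0.0189]
yellow [ 269  128  105   91 5381] [320. 178.] cap [0.6135 0.2411] pad [0.5947 0.2353]
yellow [ 286  284   74   98 5979] [322. 334.] cap [0.5082 0.2055] pad [0.4537 0.1876]
green [ 131  159  100   93 4940] [180. 205.] cap [0.5711 0.3158] pad [0.5379 0.3353]
w560.png
```

```bash
python3 -m pendant '[[[0,4,0,20,0,0,0],[0,4,0,45,0,0,0],[0,4,0,68,0,0,0],[0,4,0,80,0,0,0],[0,4,0,85,0,0,0]]]'
python3 -m pendant '[[[0,0,0,4,0,0,0],[0,0,0,8,0,0,0],[0,0,0,12,0,0,0],[0,0,0,15,0,0,0],[0,0,0,15,0,0,0]]]'
python3 -c "
from h import *
delta(*PAD['yellow'],.052)"
```

```text
time_s: 6.07
eef_pos: [0.5932, 0.2345, 0.2224]
eef_rot: [0.0, 0.988, 0.157, -0.002]
wrist_force: [-1.0, -0.7, -0.3]
opening: 0.381
grasp_force: 59.8
time_s: 6.48
eef_pos: [0.5944, 0.2352, 0.2098]
eef_rot: [0.0, 0.988, 0.157, 0.0]
wrist_force: [-0.8, 0.2, -1.6]
opening: 0.375
grasp_force: 59.8
delta [-1.7  0.7  2.8] t 6.4833 open 0.38 F 59.8
```

```bash
python3 -m pendant '[[[0,0,0,1,0,0,0],[0,0,0,1.5,0,0,0],[0,0,0,2,0,0,0],[0,0,0,2,0,0,0]]]'
python3 -m pendant '[[[0,0,0,0.5,0,0,0],[0,0,0,1,0,0,0],[0,0,0,1,0,0,0]]]'
```

```text
time_s: 6.82
eef_pos: [0.5945, 0.2353, 0.2083]
eef_rot: [0.0, 0.988, 0.157, 0.0]
wrist_force: [-1.0, -0.8, 2.2]
opening: 0.373
grasp_force: 60.1
time_s: 7.07
eef_pos: [0.5946, 0.2353, 0.2083]
eef_rot: [0.0, 0.988, 0.157, 0.0]
wrist_force: [-4.6, -1.0, 8.9]
opening: 0.382
grasp_force: 60.6
```

It touched down with 9 N of contact force. Releasing and backing off.

```bash
python3 -m pendant '[[[0.43,0,0,-1,0,0,0],[0.5,0,0,-1,0,0,0],[0.6,0,0,-1,0,0,0],[0.6,0,0,-1,0,0,0],[0.6,0,0,-1,0,0,0]]]'
python3 -m pendant '[[[0.6,0,0,-15,0,0,0],[0.6,0,0,-45,0,0,0],[0.6,0,0,-80,0,0,0],[0.6,0,0,-105,0,0,0],[0.6,0,0,-110,0,0,0]]]'
python3 -c "
from h import *
delta(.574,.0775,.16)
wristcap('yellow')"; ls -t pics|head -1
```

```text
time_s: 7.48
eef_pos: [0.5943, 0.2352, 0.2074]
eef_rot: [-0.0, 0.988, 0.157, -0.0]
wrist_force: [-0.2, -0.0, -0.8]
opening: 0.602
grasp_force: 0.0
time_s: 7.9
eef_pos: [0.5961, 0.2357, 0.325]
eef_rot: [-0.0, 0.988, 0.157, 0.005]
wrist_force: [0.2, 0.4, 0.9]
opening: 0.6
grasp_force: 0.0
delta [-71.8 143.3   9.4] t 7.9 open 0.6 F 0.0
yellow [ 272  139   99   77 2548] [319. 176.] cap [0.6191 0.2439] pad [0.6014 0.2386]
yellow [ 304  192   37   45 1360] [322. 215.] cap [0.5947 0.2342] pad [0.5694 0.2259]
w790.png
```

```bash
python3 -m pendant '[[[0.8,-17,34,0,0,0,0],[0.8,-34,68,0,0,0,0],[0.8,-51,102,0,0,0,0],[0.8,-66,132,0,0,0,0],[0.8,-72,143,0,0,0,0]]]'
python3 -m pendant '[[[0.8,0,0,0,0,0,0],[0.8,0,0,0,0,0,0]]]'
python3 -c "
from h import *
delta(.574,.0775,.042)
wristcap('blue')"
```

```text
time_s: 8.37
eef_pos: [0.5693, 0.0734, 0.3167]
eef_rot: [0.0, 0.988, 0.156, -0.001]
wrist_force: [-0.1, -0.5, -0.8]
opening: 0.799
grasp_force: 0.0
time_s: 8.53
eef_pos: [0.5701, 0.0766, 0.3172]
eef_rot: [-0.0, 0.988, 0.156, -0.0]
wrist_force: [0.2, 0.4, -0.2]
opening: 0.799
grasp_force: 0.0
delta [  4.1   0.6 120.2] t 8.5333 open 0.8 F 0.0
blue [   0    0   71   77 4094] [31. 32.] cap [0.6209 0.2557] pad [0.6116 0.3059]
blue [ 304  180   38   44 1317] [322. 202.] cap [0.5773 0.0783] pad [0.5539 0.0707]
```

```bash
python3 -m pendant '[[[0.8,5,0,30,0,0,0],[0.8,5,0,65,0,0,0],[0.8,5,0,95,0,0,0],[0.8,5,0,115,0,0,0],[0.8,5,0,120,0,0,0]]]'
python3 -m pendant '[[[0.6,0,0,0,0,0,0],[0.5,0,0,0,0,0,0],[0.3,0,0,0,0,0,0],[0,0,0,0,0,0,0],[0,0,0,0,0,0,0]]]'
python3 -m pendant '[[[0,0,0,0,0,0,0],[0,0,0,0,0,0,0],[0,0,0,-8,0,0,0]]]'
python3 -m pendant '[[[0,0,0,-20,0,0,0],[0,0,0,-50,0,0,0],[0,0,0,-85,0,0,0],[0,0,0,-110,0,0,0],[0,0,0,-110,0,0,0]]]'
python3 -c "
from h import *
delta(*PAD['blue'],.16);save('wrist','b1')"
```

```text
time_s: 9.0
eef_pos: [0.573, 0.0804, 0.1932]
eef_rot: [-0.001, 0.987, 0.158, -0.004]
wrist_force: [-1.1, 0.3, 0.8]
opening: 0.802
grasp_force: 0.0
time_s: 9.42
eef_pos: [0.5761, 0.0787, 0.1998]
eef_rot: [0.0, 0.988, 0.157, 0.002]
wrist_force: [0.1, 1.5, 4.6]
opening: 0.381
grasp_force: 59.8
time_s: 9.67
eef_pos: [0.5748, 0.0785, 0.2057]
eef_rot: [-0.0, 0.988, 0.157, -0.0]
wrist_force: [-0.6, 0.0, -1.1]
opening: 0.377
grasp_force: 59.5
time_s: 10.08
eef_pos: [0.5771, 0.0783, 0.3228]
eef_rot: [0.001, 0.988, 0.157, 0.005]
wrist_force: [0.9, -0.5, -0.1]
opening: 0.379
grasp_force: 59.6
delta [ 107.9 -209.7    8.1] t 10.0833 open 0.38 F 59.6
```

View pics/b1.png

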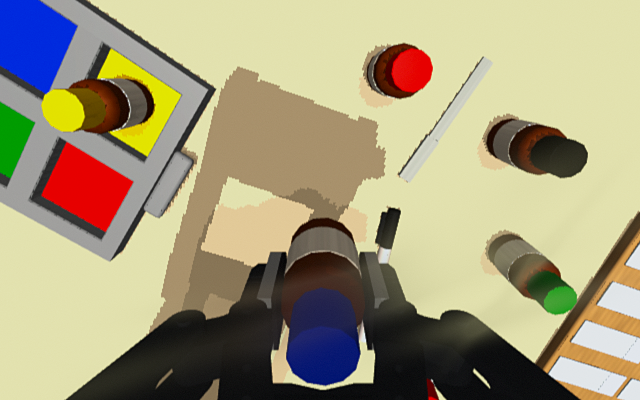

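The blue bottle is held upright at (322,310), and the yellow one stands in its yellow well at (125,105). Moving over the blue pad, with the bottle bottom at about 0.12 m and the yellow cap top at 0.088 m.

```bash
python3 -m pendant '[[[0,8,-15,0,0,0,0],[0,22,-43,0,0,0,0],[0,37,-72,0,0,0,0],[0,53,-102,0,0,0,0],[0,69,-132,0,0,0,0]]]'
python3 -m pendant '[[[0,15,-30,2,0,0,0],[0,28,-57,4,0,0,0],[0,36,-72,6,0,0,0],[0,39,-77,8,0,0,0],[0,39,-77,8,0,0,0]]]'
python3 -m pendant '[[[0,0,0,0,0,0,0],[0,0,0,0,0,0,0]]]'
python3 -c "
from h import *
delta(*PAD['blue'],.052)
wristcap('blue')"
```

```text
time_s: 10.55
eef_pos: [0.5991, 0.2264, 0.3142]
eef_rot: [0.0, 0.988, 0.157, -0.001]
wrist_force: [1.2, 0.4, -0.5]
opening: 0.378
grasp_force: 59.6
time_s: 10.97
eef_pos: [0.612, 0.3116, 0.3056]
eef_rot: [0.0, 0.987, 0.158, -0.002]
wrist_force: [-0.2, -0.1, -1.0]
opening: 0.377
grasp_force: 59.7
time_s: 11.13
eef_pos: [0.6128, 0.3092, 0.3072]
eef_rot: [0.0, 0.988, 0.157, -0.001]
wrist_force: [-0.4, -0.6, -2.2]
opening: 0.377
grasp_force: 59.7
delta [  4.2  -0.7 100.2] t 11.1333 open 0.38 F 59.7
blue [ 268  128  106   94 5581] [320. 179.] cap [0.6364 0.3175] pad [0.6174 0.3118]
blue [ 286  288   74   97 5767] [323. 337.] cap [0.5304 0.281 ] pad [0.4751 0.2628]
```

```bash
python3 -m pendant '[[[0,4,0,20,0,0,0],[0,4,0,45,0,0,0],[0,4,0,68,0,0,0],[0,4,0,80,0,0,0],[0,4,0,85,0,0,0]]]'
python3 -m pendant '[[[0,0,0,4,0,0,0],[0,0,0,8,0,0,0],[0,0,0,10,0,0,0],[0,0,0,12,0,0,0],[0,0,0,12,0,0,0]]]'
python3 -m pendant '[[[0,0,0,1,0,0,0],[0,0,0,2,0,0,0],[0,0,0,2,0,0,0]]]'
```

```text
time_s: 11.6
eef_pos: [0.6159, 0.3105, 0.2201]
eef_rot: [0.0, 0.988, 0.157, -0.002]
wrist_force: [-0.4, -0.6, -0.4]
opening: 0.381
grasp_force: 59.7
time_s: 12.02
eef_pos: [0.6168, 0.312, 0.2113]
eef_rot: [-0.0, 0.988, 0.157, 0.0]
wrist_force: [0.2, 0.4, -0.3]
opening: 0.38
grasp_force: 59.7
time_s: 12.27
eef_pos: [0.6169, 0.3121, 0.2098]
eef_rot: [-0.0, 0.988, 0.157, 0.001]
wrist_force: [-0.7, -0.9, 3.3]
opening: 0.377
grasp_force: 60.1
```

```bash
python3 -m pendant '[[[0.43,0,0,0,0,0,0],[0.5,0,0,0,0,0,0],[0.6,0,0,-1,0,0,0],[0.6,0,0,-1,0,0,0],[0.6,0,0,-1,0,0,0]]]'
python3 -m pendant '[[[0.6,0,0,-15,0,0,0],[0.6,0,0,-45,0,0,0],[0.6,0,0,-80,0,0,0],[0.6,0,0,-105,0,0,0],[0.6,0,0,-110,0,0,0]]]'
python3 -c "
from h import *
wristcap('blue')
delta(.672,.054,.16)"
```

```text
time_s: 12.68
eef_pos: [0.6166, 0.312, 0.2097]
eef_rot: [-0.0, 0.988, 0.157, 0.0]
wrist_force: [-0.7, 0.2, 0.4]
opening: 0.601
grasp_force: 0.0
time_s: 13.1
eef_pos: [0.6183, 0.3125, 0.3276]
eef_rot: [-0.001, 0.988, 0.157, 0.005]
wrist_force: [0.8, -0.2, 1.6]
opening: 0.599
grasp_force: 0.0
blue [ 273  137   99   75 2715] [321. 174.] cap [0.642  0.3202] pad [0.6247 0.3148]
blue [ 304  195   38   44 1306] [322. 217.] cap [0.6144 0.3102] pad [0.5886 0.3017]
delta [-30.5 262.4  11. ] t 13.15 open 0.6 F 0.0
```

```bash
python3 -m pendant '[[[0.7,-4,38,0,0,0,0],[0.7,-8,76,0,0,0,0],[0.7,-13,114,0,0,0,0],[0.7,-18,152,0,0,0,0],[0.7,-22,190,0,0,0,0]]]'
python3 -m pendant '[[[0.7,-4,35,0,0,0,0],[0.7,-8,65,0,0,0,0],[0.7,-8,72,0,0,0,0],[0.7,-8,72,0,0,0,0],[0.7,-8,72,0,0,0,0]]]'
python3 -c "
from h import *
delta(.672,.054,.042)
wristcap('red')"
```

```text
time_s: 13.57
eef_pos: [0.6542, 0.1229, 0.3187]
eef_rot: [-0.0, 0.988, 0.157, -0.001]
wrist_force: [0.1, 0.1, -0.0]
opening: 0.699
grasp_force: 0.0
time_s: 13.98
eef_pos: [0.6691, 0.0537, 0.3189]
eef_rot: [-0.001, 0.988, 0.157, -0.001]
wrist_force: [0.4, 0.4, -0.1]
opening: 0.702
grasp_force: 0.0
delta [  3.2   0.9 121.8] t 13.9833 open 0.7 F 0.0
red [ 304  174   38   45 1363] [323. 196.] cap [0.6791 0.0561] pad [0.6567 0.0487]
red [   5  244   83   65 3100] [ 46. 274.] cap [0.5687 0.2154] pad [0.5106 0.2596]
```

```bash
python3 -m pendant '[[[0.7,6,0,30,0,0,0],[0.7,6,0,65,0,0,0],[0.7,6,0,95,0,0,0],[0.7,6,0,115,0,0,0],[0.7,6,0,121,0,0,0]]]'
python3 -m pendant '[[[0.6,0,0,0,0,0,0],[0.5,0,0,0,0,0,0],[0.3,0,0,0,0,0,0],[0,0,0,0,0,0,0],[0,0,0,0,0,0,0]]]'
python3 -m pendant '[[[0,0,0,0,0,0,0],[0,0,0,0,0,0,0],[0,0,0,-8,0,0,0]]]'
python3 -m pendant '[[[0,0,0,-20,0,0,0],[0,0,0,-50,0,0,0],[0,0,0,-85,0,0,0],[0,0,0,-112,0,0,0],[0,0,0,-112,0,0,0]]]'
python3 -c "
from h import *
delta(*PAD['red'],.16);save('wrist','r1')"
```

```text
time_s: 14.45
eef_pos: [0.6726, 0.0579, 0.1937]
eef_rot: [-0.001, 0.987, 0.159, -0.004]
wrist_force: [-0.9, -0.2, -0.8]
opening: 0.701
grasp_force: 0.0
time_s: 14.87
eef_pos: [0.6762, 0.0556, 0.2012]
eef_rot: [0.0, 0.988, 0.157, 0.002]
wrist_force: [-0.6, 2.0, 5.3]
opening: 0.375
grasp_force: 60.2
time_s: 15.12
eef_pos: [0.6749, 0.0554, 0.2066]
eef_rot: [-0.0, 0.988, 0.157, -0.0]
wrist_force: [0.1, 0.5, -1.2]
opening: 0.375
grasp_force: 59.9
time_s: 15.53
eef_pos: [0.6773, 0.0551, 0.3273]
eef_rot: [0.002, 0.988, 0.157, 0.006]
wrist_force: [1.2, 0.0, 0.5]
opening: 0.379
grasp_force: 59.8
delta [ -92.2 -243.3   10.1] t 15.5333 open 0.38 F 59.8
```

View pics/r1.png

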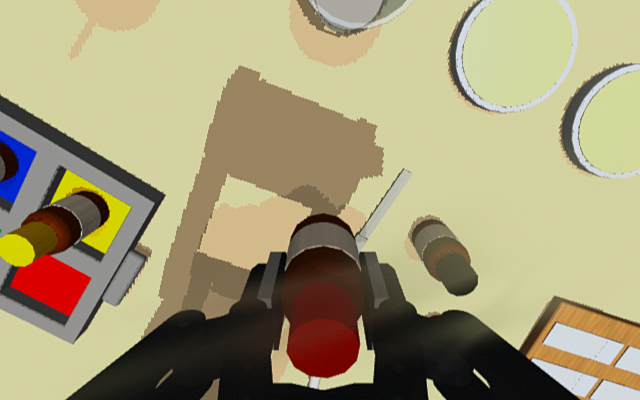

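The red bottle is held at (322,310), the yellow and blue ones stand in their wells, and the black-cap bottle at (445,255) hasn't been touched. Next is the red pad.

```bash
python3 -m pendant '[[[0,-6,-15,0,0,0,0],[0,-16,-42,0,0,0,0],[0,-27,-72,0,0,0,0],[0,-39,-103,0,0,0,0],[0,-51,-134,0,0,0,0]]]'
python3 -m pendant '[[[0,-12,-33,2,0,0,0],[0,-24,-64,4,0,0,0],[0,-33,-90,6,0,0,0],[0,-39,-104,8,0,0,0],[0,-41,-109,10,0,0,0]]]'
python3 -m pendant '[[[0,0,0,0,0,0,0],[0,0,0,0,0,0,0]]]'
python3 -c "
from h import *
delta(*PAD['red'],.053)
wristcap('red')"
```

```text
time_s: 16.0
eef_pos: [0.5835, 0.1674, 0.3173]
eef_rot: [-0.0, 0.988, 0.157, -0.001]
wrist_force: [-0.7, 0.7, -0.8]
opening: 0.375
grasp_force: 59.8
time_s: 16.42
eef_pos: [0.5103, 0.2593, 0.3077]
eef_rot: [0.0, 0.987, 0.158, -0.001]
wrist_force: [-0.2, 0.2, -1.0]
opening: 0.377
grasp_force: 59.8
time_s: 16.58
eef_pos: [0.5128, 0.2572, 0.3084]
eef_rot: [0.0, 0.988, 0.157, -0.0]
wrist_force: [1.3, -1.3, -0.3]
opening: 0.375
grasp_force: 59.8
delta [  3.3   0.6 100.4] t 16.5833 open 0.38 F 59.8
red [ 270  129  106   91 5450] [321. 178.] cap [0.5369 0.2645] pad [0.5182 0.2584]
red [ 287  281   73   97 5702] [323. 330.] cap [0.4352 0.2304] pad [0.3819 0.2128]
```

```bash
python3 -m pendant '[[[0,4,0,20,0,0,0],[0,4,0,45,0,0,0],[0,4,0,68,0,0,0],[0,4,0,80,0,0,0],[0,4,0,85,0,0,0]]]'
python3 -m pendant '[[[0,0,0,4,0,0,0],[0,0,0,8,0,0,0],[0,0,0,10,0,0,0],[0,0,0,12,0,0,0],[0,0,0,12,0,0,0]]]'
python3 -m pendant '[[[0,0,0,1,0,0,0],[0,0,0,2,0,0,0],[0,0,0,2,0,0,0]]]'
```

```text
time_s: 17.05
eef_pos: [0.516, 0.2577, 0.2213]
eef_rot: [0.0, 0.988, 0.156, -0.002]
wrist_force: [-0.3, -0.1, -0.6]
opening: 0.376
grasp_force: 59.8
time_s: 17.47
eef_pos: [0.5163, 0.2592, 0.2122]
eef_rot: [-0.0, 0.988, 0.157, 0.0]
wrist_force: [-0.2, -0.3, 0.5]
opening: 0.376
grasp_force: 59.8
time_s: 17.72
eef_pos: [0.5165, 0.2593, 0.2111]
eef_rot: [-0.0, 0.988, 0.157, 0.001]
wrist_force: [-2.9, -0.2, 6.1]
opening: 0.379
grasp_force: 60.7
```

```bash
python3 -m pendant '[[[0.43,0,0,0,0,0,0],[0.5,0,0,0,0,0,0],[0.6,0,0,-1,0,0,0],[0.6,0,0,-1,0,0,0],[0.6,0,0,-1,0,0,0]]]'
python3 -m pendant '[[[0.6,0,0,-15,0,0,0],[0.6,0,0,-45,0,0,0],[0.6,0,0,-80,0,0,0],[0.6,0,0,-105,0,0,0],[0.6,0,0,-110,0,0,0]]]'
python3 -c "
from h import *
wristcap('red')
delta(.565,-.102,.16)"
```

```text
time_s: 18.13
eef_pos: [0.5161, 0.2591, 0.2107]
eef_rot: [0.0, 0.988, 0.157, 0.0]
wrist_force: [0.2, 0.3, -0.0]
opening: 0.599
grasp_force: 0.0
time_s: 18.55
eef_pos: [0.5177, 0.2596, 0.3261]
eef_rot: [-0.0, 0.988, 0.157, 0.004]
wrist_force: [1.0, -0.3, 1.2]
opening: 0.597
grasp_force: 0.0
red [ 274  135   99   81 2732] [323. 173.] cap [0.5423 0.2662] pad [0.5252 0.2605]
red [ 304  192   38   45 1377] [322. 214.] cap [0.5158 0.258 ] pad [0.4905 0.2497]
red [629 374  11  24 169] [635. 385.] cap [ 0.4558 -0.0184] pad [ 0.4118 -0.1128]
delta [-68.2 358.3   9.6] t 18.6 open 0.6 F 0.0
```

```bash
python3 -m pendant '[[[0.7,-7,38,0,0,0,0],[0.7,-14,76,0,0,0,0],[0.7,-22,114,0,0,0,0],[0.7,-29,152,0,0,0,0],[0.7,-36,190,0,0,0,0]]]'
python3 -m pendant '[[[0.7,-7,38,0,0,0,0],[0.7,-14,76,0,0,0,0],[0.7,-22,114,0,0,0,0],[0.7,-29,150,0,0,0,0],[0.7,-32,168,0,0,0,0]]]'
python3 -m pendant '[[[0.7,0,0,0,0,0,0],[0.7,0,0,0,0,0,0]]]'
python3 -c "
from h import *
delta(.565,-.102,.042)
wristcap('green')"
```

```text
time_s: 19.02
eef_pos: [0.5401, 0.0658, 0.3191]
eef_rot: [-0.0, 0.988, 0.158, -0.001]
wrist_force: [1.4, 0.8, 0.5]
opening: 0.7
grasp_force: 0.0
time_s: 19.43
eef_pos: [0.5622, -0.1062, 0.3191]
eef_rot: [0.0, 0.988, 0.156, -0.001]
wrist_force: [-0.2, 1.0, -0.6]
opening: 0.701
grasp_force: 0.0
time_s: 19.6
eef_pos: [0.5621, -0.1032, 0.319]
eef_rot: [-0.001, 0.988, 0.156, -0.001]
wrist_force: [-0.2, 0.9, 0.1]
opening: 0.702
grasp_force: 0.0
delta [  3.7   0.3 122. ] t 19.6 open 0.7 F 0.0
green [ 305  186   37   35 1011] [323. 203.] cap [ 0.5676 -0.1023] pad [ 0.5438 -0.1101]
```

```bash
python3 -m pendant '[[[0.7,4,0,30,0,0,0],[0.7,4,0,65,0,0,0],[0.7,4,0,95,0,0,0],[0.7,4,0,115,0,0,0],[0.7,4,0,121,0,0,0]]]'
python3 -m pendant '[[[0.6,0,0,0,0,0,0],[0.5,0,0,0,0,0,0],[0.3,0,0,0,0,0,0],[0,0,0,0,0,0,0],[0,0,0,0,0,0,0]]]'
python3 -m pendant '[[[0,0,0,0,0,0,0],[0,0,0,0,0,0,0],[0,0,0,-8,0,0,0]]]'
python3 -m pendant '[[[0,0,0,-20,0,0,0],[0,0,0,-50,0,0,0],[0,0,0,-85,0,0,0],[0,0,0,-115,0,0,0],[0,0,0,-115,0,0,0]]]'
python3 -c "
from h import *
delta(*PAD['green'],.16);save('wrist','g1')"
```

```text
time_s: 20.07
eef_pos: [0.5642, -0.0985, 0.1952]
eef_rot: [-0.002, 0.987, 0.158, -0.003]
wrist_force: [-0.0, 0.5, -0.0]
opening: 0.7
grasp_force: 0.0
time_s: 20.48
eef_pos: [0.5673, -0.1012, 0.2016]
eef_rot: [0.001, 0.988, 0.157, 0.002]
wrist_force: [-0.5, 0.3, 4.2]
opening: 0.376
grasp_force: 59.8
time_s: 20.73
eef_pos: [0.5661, -0.101, 0.2076]
eef_rot: [-0.0, 0.988, 0.157, -0.0]
wrist_force: [0.0, -0.3, -0.7]
opening: 0.376
grasp_force: 59.5
time_s: 21.15
eef_pos: [0.5685, -0.1019, 0.3305]
eef_rot: [0.003, 0.988, 0.157, 0.005]
wrist_force: [1.5, 0.3, -0.2]
opening: 0.38
grasp_force: 59.6
delta [ 106.5 -425.1   13.2] t 21.15 open 0.38 F 59.6
```

View pics/g1.png

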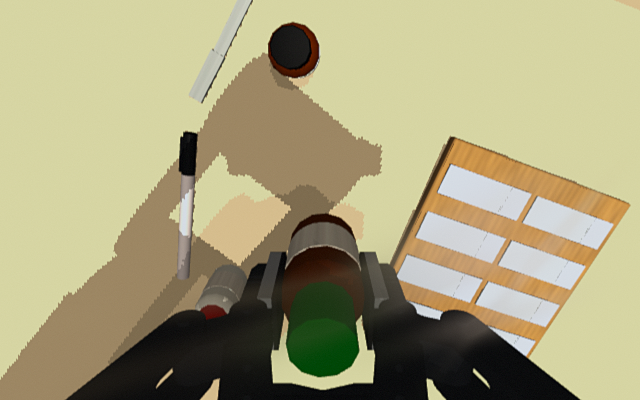

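The green bottle is held at (322,310), with the white and black-cap bottles still standing. I'll carry it high, since the path passes over the red bottle.

```bash
python3 -m pendant '[[[0,4,-15,0,0,0,0],[0,10,-42,0,0,0,0],[0,18,-73,0,0,0,0],[0,27,-108,0,0,0,0],[0,36,-143,0,0,0,0]]]'
python3 -m pendant '[[[0,9,-36,0,0,0,0],[0,18,-72,0,0,0,0],[0,27,-108,0,0,0,0],[0,36,-144,0,0,0,0],[0,44,-178,0,0,0,0]]]'
python3 -m pendant '[[[0,9,-34,2,0,0,0],[0,17,-64,4,0,0,0],[0,23,-88,6,0,0,0],[0,26,-102,8,0,0,0],[0,26,-104,8,0,0,0]]]'
python3 -m pendant '[[[0,0,0,0,0,0,0],[0,0,0,0,0,0,0]]]'
python3 -c "
from h import *
delta(*PAD['green'],.053)
wristcap('green')"
```

```text
time_s: 21.62
eef_pos: [0.5553, 0.047, 0.3215]
eef_rot: [-0.0, 0.988, 0.157, -0.001]
wrist_force: [0.5, 0.6, -0.5]
opening: 0.376
grasp_force: 59.7
time_s: 22.03
eef_pos: [0.5417, 0.2306, 0.3215]
eef_rot: [0.0, 0.988, 0.157, -0.001]
wrist_force: [1.0, -0.1, -0.2]
opening: 0.377
grasp_force: 59.7
time_s: 22.45
eef_pos: [0.534, 0.3378, 0.313]
eef_rot: [0.0, 0.987, 0.159, -0.001]
wrist_force: [0.5, -0.7, -0.9]
opening: 0.375
grasp_force: 59.7
time_s: 22.62
eef_pos: [0.5352, 0.3348, 0.3141]
eef_rot: [0.0, 0.988, 0.157, -0.001]
wrist_force: [0.1, -0.1, -0.8]
opening: 0.377
grasp_force: 59.7
delta [  4.3   1.4 106.1] t 22.6167 open 0.38 F 59.7
green [ 272  127  104   91 5288] [323. 176.] cap [0.5591 0.341 ] pad [0.5408 0.3348]
green [ 286  282   73   95 4812] [322. 335.] cap [0.4488 0.3055] pad [0.3941 0.2876]
```

```bash
python3 -m pendant '[[[0,4,0,20,0,0,0],[0,4,0,48,0,0,0],[0,4,0,72,0,0,0],[0,4,0,86,0,0,0],[0,4,0,91,0,0,0]]]'
python3 -m pendant '[[[0,0,0,4,0,0,0],[0,0,0,7,0,0,0],[0,0,0,10,0,0,0],[0,0,0,11,0,0,0],[0,0,0,11,0,0,0]]]'
python3 -m pendant '[[[0,0,0,1,0,0,0],[0,0,0,2,0,0,0],[0,0,0,2,0,0,0]]]'
```

```text
time_s: 23.08
eef_pos: [0.5383, 0.3353, 0.2208]
eef_rot: [0.001, 0.988, 0.156, -0.002]
wrist_force: [-0.2, -0.4, -1.0]
opening: 0.376
grasp_force: 59.7
time_s: 23.5
eef_pos: [0.5392, 0.3372, 0.2134]
eef_rot: [-0.0, 0.988, 0.157, 0.001]
wrist_force: [-1.3, -0.2, -1.1]
opening: 0.377
grasp_force: 59.7
time_s: 23.75
eef_pos: [0.5393, 0.3373, 0.2116]
eef_rot: [-0.0, 0.988, 0.157, 0.001]
wrist_force: [-1.2, -0.0, 2.9]
opening: 0.374
grasp_force: 60.1
```

```bash
python3 -m pendant '[[[0.43,0,0,0,0,0,0],[0.5,0,0,0,0,0,0],[0.6,0,0,-1,0,0,0],[0.6,0,0,-1,0,0,0],[0.6,0,0,-1,0,0,0]]]'
python3 -m pendant '[[[0.6,0,0,-15,0,0,0],[0.6,0,0,-45,0,0,0],[0.6,0,0,-80,0,0,0],[0.6,0,0,-115,0,0,0],[0.6,0,0,-150,0,0,0]]]'
python3 -m pendant '[[[0.6,-30,0,-15,0,0,0],[0.6,-60,0,-30,0,0,0],[0.6,-90,0,-30,0,0,0],[0.6,-100,0,-30,0,0,0],[0.6,-100,0,-30,0,0,0]]]'
python3 -c "
from h import *
save('wrist','end')
a=save('top','topend')[120:280,150:390,::-1];cv2.imwrite('pics/topendc.png',cv2.resize(a,None,fx=3,fy=3))"
```

```text
time_s: 24.17
eef_pos: [0.539, 0.3371, 0.2117]
eef_rot: [-0.0, 0.988, 0.157, 0.0]
wrist_force: [0.5, -0.1, 0.4]
opening: 0.598
grasp_force: 0.0
time_s: 24.58
eef_pos: [0.5387, 0.3369, 0.363]
eef_rot: [0.0, 0.988, 0.157, -0.0]
wrist_force: [0.8, -0.0, -0.1]
opening: 0.595
grasp_force: 0.0
time_s: 25.0
eef_pos: [0.4421, 0.3057, 0.3919]
eef_rot: [-0.0, 0.988, 0.158, -0.0]
wrist_force: [0.3, -0.2, -0.3]
opening: 0.6
grasp_force: 0.0
```

View pics/end.png

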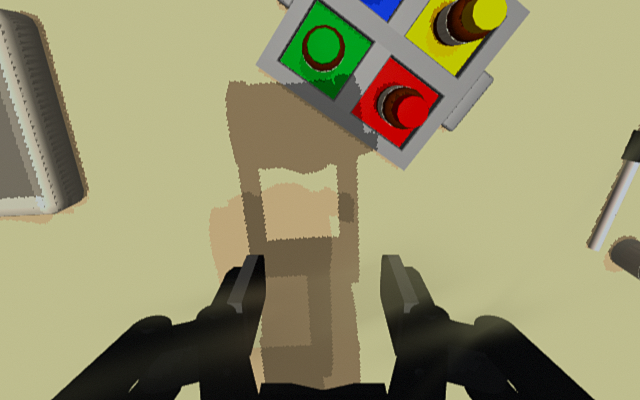

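View pics/topendc.png

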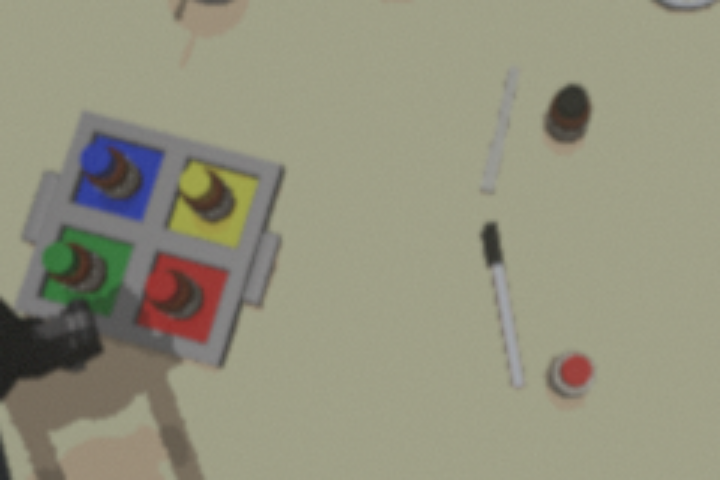

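The wrist and top views show all four bottles upright in the wells of their colours, and both look-alikes unmoved at (568,112) and (571,373). Handing in.

```bash
python3 -c "
from bench import ctrl
print(ctrl.hand_in())"
```

```text
the job is handed in; nothing more can be done
None
```

I put all four stain bottles upright in the wells matching their caps, left both look-alikes where they stood, and handed the job in at about 25 s; the final pictures confirm this, but the hand-in returned no verdict.

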